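Fit the egg nest to the gluing turntable and load an egg

TASK

Get the bench turntable ready to glue the next egg. Take the blue egg nest from the rack and set its tapered shank into the turntable's spindle, turning it under light pressure until its four lugs drop into the notches and it sits fully home, without ever forcing it. Then gently stand the egg from the yellow tray in the nest, the same way up, and leave everything else alone.

Things in the scene. Friction and masses are not known exactly. Their poses are not given: they have to be found in the camera images.
- nest: Blue egg nest, about 250 g, upright in one of the rack's two holes at any yaw. Origin: on the axis at the underside of its aluminium flange (72 mm diameter, 8 mm thick), z up. Under the flange are four lugs, on the nest's +x, +y, -x and -y axes, each 11 mm wide, 6 mm deep, from 25 to 36 mm off the axis; in the rack the nest rests on them.
- nest_cup (a point): Point on the nest's axis, 30 mm above its origin, inside the blue cup: a round cup of 54 mm outside diameter, from 8 to 44 mm above the nest's origin, with a conical seat, 38 mm wide at the rim. Grip the nest by this cup, from above, fingertips clear of the flange.
- nest_tip (a point): Lower end of the nest's tapered shank, on the axis, 30 mm below its origin: the shank widens from 24 mm diameter here to 40 mm at the flange.
- turntable: Grey bench turntable, fixed: housing 170 x 170 x 72 mm, origin at the centre of its underside, axes those of the housing. On it is the steel spindle nose, 82 mm in diameter, 38 mm high. The spindle was left at ANY angle, which is not measured; it is stiff, turning only above 0.6 N m. 5 to 12 N is plenty to feel and to seat; a push over 25 N is forcing (the taper's walls bear four times the push).
- seat (a point): Centre of the spindle's top face, on its vertical axis, 110 mm above the table. Below it a tapered bore matches the shank; four radial notches, 14 mm wide, 8.5 mm deep, 90 degrees apart, are cut in the face. With its lugs on the face between notches the nest's origin is 6 mm above this point, with 1.3 mm of sideways play; fully home it is about 1 mm above, centred by the taper.
- egg: Cream plastic egg, 60 g, loosely standing in the middle hole of the yellow tray. 64 mm tall; a straight band of 44 mm diameter from 35 to 43 mm above its lower end; below the band it tapers to 17 mm. Origin: centre of the lower end, z up. Seated in the nest its origin is 18 mm above the nest's and the band is 9 to 17 mm above the cup's rim: hold it by the band with the fingertips.
- egg_tray: Yellow tray, fixed, 210 x 90 mm, walls 34 mm high, floor 4 mm thick; white insert, top 29 mm above the table, with three holes 41 mm wide in a row along the tray's x, 62 mm apart; the egg stands on the floor in the middle one. Origin: centre of the underside.
- rack: White rack, fixed, 90 x 230 mm, top 42 mm above the table, with two holes of 44 mm diameter, 120 mm apart along its y; the blue nest is in one, the orange in the other. Origin: centre of the underside.
- spare_nest: Orange spare nest of another size in the rack's other hole, cup 44 mm in diameter; bystander. Origin: on the axis at its flange's underside.
- glue_bottle: White glue bottle with a red cap, 44 mm diameter, 120 mm tall; bystander. Origin: centre of its underside.
- brush: Small brush lying on the table, 150 mm long along its x; bystander. Origin: middle of its underside.

How it is judged (in metres and radians):
On the way:
1. the nest is fully home in the spindle: its origin less than 2.5 mm above the face, within 2.5 mm of the axis, upright (z of nest in the frame of seat below 0.0025 m and horizontal distance between nest and seat below 0.0025 m and angle between nest's own z axis and vertical below 0.05 rad), for 0.2 s.
At the end, for the whole second after the job is handed in: The nest's origin is less than 2.5 mm above the spindle face and within 2.5 mm of its axis, tilted less than 0.05 rad; the egg stands in it upright (less than 0.12 rad), within 4 mm of the nest's axis and its origin less than 21.5 mm above the nest's; both at rest (all of step 1 and z of egg in the frame of nest below 0.0215 m and horizontal distance between egg and nest below 0.004 m and angle between egg's own z axis and vertical below 0.12 rad and linear speed of each of egg, nest below 0.02 m/s); the robot touches nothing.
It fails at once if the nest is forced: contact of more than 130 N between nest and turntable, which a push of about 30 N into the taper makes (contact force between nest and turntable above 130 N).
It fails at once if the egg is dropped or flung into the nest (faster than 0.6 m/s within 40 mm of the nest's axis and 30 mm of its seat) (horizontal distance between egg and nest below 0.04 m and z of egg in the frame of nest below 0.048 m and linear speed of egg above 0.6 m/s).
It fails at once if the spare nest is moved by more than 30 mm (distance of spare_nest from where it was at the start of the episode above 0.03 m).
It fails at once if the glue bottle is moved by more than 30 mm (distance of glue_bottle from where it was at the start of the episode above 0.03 m).
It fails at once if the brush is moved by more than 30 mm (distance of brush from where it was at the start of the episode above 0.03 m).
It also fails if it takes over 61 s, if anything falls off the work surface, if the arm or the gripper's body presses on something with over 40 N, if the wrist force passes 120 N, or if a joint passes its speed limit or range.

ROBOT

A 6-joint arm with a two-finger parallel gripper is mounted at the origin on the work surface. World frame = base frame: x ahead of the robot, y to its left, z up, the work surface at z = 0. Lengths are in mm, angles in rad, forces in N, time in s.
With the tool pointing down it reaches from about 300 to 775 mm from the base axis. Payload 14.6 kg.
Tool frame: the origin (TCP) lies on the centre line of the jaws, within the pads' length; the fingertips stand ahead of it and the grasp point (between the pads) is the TCP (manip.tip_reach is the z of the fingertips in the tool frame, in mm); z points along the fingers, y is the direction in which the jaws open and shut (so a half turn about z gives the same grasp; the last joint's range is limited). The gripper opens to 94 mm and grips with 3 to 60 N. Pads are 16 mm wide; open, the fingers measure 119 mm over their backs; the gripper's body (75 mm by 177 mm) begins 78 mm behind the grasp point.
Start: joints at [-1.181, 0.3, 1.521, -0, 1.321, -0.067], TCP at [242.585, -493.601, 224.446] pointing down, gripper open.
Joint ranges: [-3.03, 3.03], [-0.79, 2.21], [0.23, 2.52], [-1.04, 4.18], [0, 3.07], [-2.55, 2.55]. Speed limits (rad/s): [2.22, 2.22, 2.57, 3.14, 3.14, 3.14].

INTERFACE

Orientations are given as [roll, pitch, yaw] about the fixed x, y, z axes, in that order (R = Rz(yaw) Ry(pitch) Rx(roll)).
In Python, from cell import manip, camera, search_frame, masks_of, tip_of gives the robot as it stands.
- The arm moves only by the tool send_rows, never from a script. Its argument "plan" is a list of rows, each an object with "travel": the shift along the tool's x, y, z in mm, a list of three; "delta_rot": the turn, a rotation vector about the tool's x, y, z in degrees, a list of three; "fingers": the gripper's target within -1 to 1 (shut at 1, half-way at 0, fully open at -1). In form: [{"travel": [dx, dy, dz], "delta_rot": [wx, wy, wz], "fingers": fingers}, ...]. A call has 1 to 20 rows; each row shifts and turns the commanded pose from where the row before left it, along the tool's axes as they then stand; what a row does not reach is not made up. A row lasts 1/8 s, in which the tool goes at most 62.5 mm and 10.7 degrees, less where a joint would pass 70% of its speed; a pose out of reach is approached as far as the arm can. A call is refused whole if a number of a shift passes 62.5 or a number of a turn 10.7, either way. A call with a gripper value outside its range is refused whole. The fingers move at their own pace and stop on an object; "grip_force" is the grip in N (left out, the last holds). Time passes only in rows, so rows that do not move let the fingers close. It gives the time, the measured TCP pose, the force and the opening at its end, in the units of the state.
- manip.read_state(): the state, without advancing time (a new reading comes with each control period).
- camera(name): name is "side" or "top" or "wrist"; returns a dict with "color" (384x512x3 uint8, red, green, blue), "z_map" (384x512 float32, mm along the optical axis (not along the pixel's ray), 0 where there is no reading), "fov_y" (degrees; the focal length in pixels is half the picture's height over the tangent of half this angle, whatever the lens; pixels are square), "cx", "cy" (the principal point, pixels), "world_from_camera" (4x4, takes a point from camera to world coordinates); the wrist camera has in their place "tool_from_camera" (4x4, takes a point from camera to tool coordinates, whose origin is the TCP and whose axes are the flange's). Camera axes: x right, y up, looking along -z (the intrinsics and any distortion apply to the point x, -y, -z); pixel columns grow to the right and rows downward; lengths in mm; the calibration is good to about 2 mm. A picture is of the moment at which its call begins: read the wrist's pose just before it.
- manip.sign_off(): hands the job in, once; it reports no verdict.
Trained networks look in the newest picture that a camera, given by its name, has taken for a name from the list of things; names that differ only in an ending like _2 or _b are one class to them, and where a whole thing is asked for, a point or a joint stands for the part that bears it (a point fixed in the world has none). Each returns a list of dicts, best first, with "confidence" (0 to 1); they miss things now and then, are a little off and sometimes report something else, mostly with a low value. They report only what shows in the picture. A call takes as long as a camera call.
- search_frame(name, camera): "at" ([x, y, z] in mm, in the coordinates of the camera as it stood for that picture, good to about 4 mm: the middle of the surface that is visible of it).
- masks_of(name, camera): "region" (384x512 bool, what is visible of it).
- tip_of(name, camera): "at" ([x, y, z] in mm, in the coordinates of the camera as it stood for that picture, good to about 4 mm: a listed point, or the origin of a listed thing).
The state is a dict: "clock": time; "joints": joint angles; "qd": joint speeds; "effort": joint torques, N m; "eef_pos": TCP position; "eef_rot": TCP orientation; "wrist_force": force on the tool from outside, world axes, zero at the start; "moment": the same for the moment, N m; "finger_gap": finger opening in mm.
Only numpy, scipy, OpenCV 4.12 (cv2) and the standard library are available. Lean on these libraries where they do the work, as an engineer would, in place of code of your own. Each camera call takes 0.05 s, during which the arm holds its last target. There are 200 camera calls.

## Working session

There is one attempt and no reset: what is moved stays moved. The work goes in short steps, Python scripts to look and compute and a tool call to move; the robot and the scene stay as the last step left them, time stands still between calls to the robot, and variables do not carry over. Pictures are saved under pics/ and viewed, about 8 in all and at most 12, crops included, and the job is handed in when it is done.

Besides the shell and the picture viewer there is one more tool, called after ">>>" in YAML: its name, and indented under it one key for each argument. send_rows: Moves the arm, as the interface text tells. Its arguments: {"type":"object","properties":{"plan":{"type":"array"},"grip_force":{"type":"number"}},"required":["plan"]}

```bash
ls; mkdir -p pics
cat > h.py <<'E'
import numpy as np, cv2
from cell import manip, camera, search_frame, masks_of, tip_of
from scipy.spatial.transform import Rotation as R
def T_tool(s):
    T=np.eye(4); T[:3,:3]=R.from_euler('xyz',s['eef_rot']).as_matrix(); T[:3,3]=s['eef_pos']; return T
def shot(name,fn=None):
    s=manip.read_state(); c=camera(name)
    c['W']=np.array(c['world_from_camera']) if name!='wrist' else T_tool(s)@np.array(c['tool_from_camera'])
    if fn: cv2.imwrite('pics/'+fn,c['color'][:,:,::-1])
    return c
def tow(c,p): return (c['W']@np.r_[p,1])[:3]
def cloud(c):
    z=c['z_map']; h,w=z.shape; f=h/2/np.tan(np.radians(c['fov_y'])/2)
    v,u=np.mgrid[:h,:w]; P=np.stack([(u-c['cx'])/f*z,-(v-c['cy'])/f*z,-z,np.ones_like(z)],-1)
    return (P@c['W'].T)[...,:3]
E
python3 - <<'E'
from h import *
print(manip.read_state(), manip.tip_reach)
for n in ['top','side']:
    c=shot(n,n+'0.png'); print(n,c['fov_y'],c['cx'],c['cy'],c['W'].round(2).tolist(),[k for k in c])
    for t in ['nest','nest_cup','seat','turntable','egg','egg_tray','rack','spare_nest','glue_bottle','brush']:
        try: print(t,[(tow(c,d['at']).round(0).tolist(),round(d['confidence'],2)) for d in tip_of(t,n)[:2]])
        except Exception as e: print(t,e)
E
```

```text
pics
{'clock': 0.0, 'joints': array([-1.18058772e+00,  3.00462154e-01,  1.52156923e+00,  2.04188371e-05,
        1.32072131e+00, -6.66035257e-02]), 'qd': array([ 1.96279224e-04, -8.53839601e-04,  8.93532330e-05,  8.28532269e-04,
        7.88561620e-05,  3.42236375e-04]), 'effort': array([ 9.26693829e-04, -5.31805658e+01, -3.52742279e+01,  7.08190561e-02,
        2.44070718e-02, -7.14128055e-05]), 'eef_pos': array([ 242.50719722, -493.38088335,  223.89624479]), 'eef_rot': array([-3.14043650e+00, -9.69396392e-05,  4.56807014e-01]), 'wrist_force': array([-0.61772955,  0.87916889, -0.12491714]), 'moment': array([0.02331291, 0.02102207, 0.01855731]), 'finger_gap': 94.14820482838758} 19.0
top 51.3844274313259 255.4302426392759 189.95308207975611 [[0.02, 0.99, -0.17, 427.82], [-1.0, 0.02, 0.01, 6.11], [0.02, 0.17, 0.99, 1160.5], [0.0, 0.0, 0.0, 1.0]] ['color', 'z_map', 'fov_y', 'cx', 'cy', 'world_from_camera', 'W']
nest []
nest_cup [([444.0, -252.0, 77.0], 0.81)]
seat [([530.0, 20.0, 110.0], 0.77)]
turntable [([531.0, 16.0, 3.0], 0.69)]
egg [([458.0, 356.0, 7.0], 0.62)]
egg_tray [([455.0, 3
[... 160 characters left out ...]
.0], 0.77)]
brush [([719.0, -133.0, 5.0], 0.84)]
side 50.410152686138616 252.4681889489834 189.38572914791558 [[-0.95, 0.18, -0.24, 319.04], [-0.3, -0.59, 0.75, 878.12], [-0.01, 0.78, 0.62, 832.67], [0.0, 0.0, 0.0, 1.0]] ['color', 'z_map', 'fov_y', 'cx', 'cy', 'world_from_camera', 'W']
nest [([439.0, -249.0, 49.0], 0.76)]
nest_cup [([446.0, -253.0, 82.0], 0.9)]
seat [([530.0, 20.0, 108.0], 0.88)]
turntable [([529.0, 16.0, -1.0], 0.7)]
egg [([455.0, 352.0, 5.0], 0.55)]
egg_tray [([452.0, 358.0, 4.0], 0.95)]
rack [([450.0, -314.0, 2.0], 0.82)]
spare_nest [([461.0, -371.0, 50.0], 0.72)]
glue_bottle [([747.0, 237.0, 3.0], 0.82)]
brush [([716.0, -130.0, 1.0], 0.95), ([450.0, -315.0, -1.0], 0.58)]
```

```bash
cat > fit.py <<'E'
from h import *
from scipy.optimize import least_squares
def circ(P,r=None):
    f=lambda p: np.hypot(P[:,0]-p[0],P[:,1]-p[1])-(p[2] if r is None else r)
    s=least_squares(f,np.r_[P[:,:2].mean(0),30],loss='soft_l1'); return s.x.round(1),round(np.std(f(s.x)),2)
def near(X,c,r,zl,zh):
    return X[(np.hypot(X[...,0]-c[0],X[...,1]-c[1])<r)&(X[...,2]>zl)&(X[...,2]<zh)]
E
python3 - <<'E'
from fit import *
big=[]
for n in ['top','side']:
    c=shot(n); X=cloud(c); print(n)
    for nm,ctr,r,zl,zh in [('cup',(445,-252),40,87,97),('flange',(445,-252),45,50,62),('face',(530,20),50,106,116),('eggtop',(456,354),30,35,75),('spare',(460,-370),45,70,110)]:
        P=near(X,ctr,r,zl,zh); 
        if len(P)<10: print(nm,len(P)); continue
        print(nm,len(P),'bbox',P[:,0].min().round(1),P[:,0].max().round(1),P[:,1].min().round(1),P[:,1].max().round(1),'z',np.percentile(P[:,2],[5,50,99]).round(1))
    if n=='top':
        # notches
        P=near(X,(530,20),45,90,107); P=P[np.hypot(P[:,0]-530,P[:,1]-20)>24]
        a=np.degrees(np.arctan2(P[:,1]-20,P[:,0]-530))%90; print('notch n',len(P),np.histogram(a,18,(0,90))[0])
    im=c['color'][:,:,::-1]
    f=192/np.tan(np.radians(c['fov_y'])/2); W=np.linalg.inv(c['W'])
    for p in [(530,20,110),(445,-252,80),(456,354,50)]:
        q=W@np.r_[p,1]; u=int(c['cx']+f*q[0]/-q[2]); v=int(c['cy']-f*q[1]/-q[2])
        s=im[max(v-32,0):v+32,max(u-32,0):u+32]; big.append(cv2.resize(s,(256,256),interpolation=cv2.INTER_CUBIC)); print(p,u,v)
cv2.imwrite('pics/mos.png',np.vstack([np.hstack(big[:3]),np.hstack(big[3:])]))
E
```

```text
top
cup 208 bbox 419.0 469.2 -278.6 -224.3 z [88.4 92.6 96.7]
flange 190 bbox 410.4 478.7 -282.7 -216.2 z [53.  56.6 61.7]
face 380 bbox 491.7 571.4 -18.9 60.5 z [107.2 111.2 115.6]
eggtop 219 bbox 437.2 478.4 332.7 375.3 z [47.9 61.1 71. ]
spare 206 bbox 442.1 482.5 -389.6 -345.5 z [71.6 83.1 89.5]
notch n 157 [ 4 11 23 27 26 26 12  6  2  1  4  3  1  3  5  2  1  0]
(530, 20, 110) 244 217
(445, -252, 80) 344 252
(456, 354, 50) 122 244
side
cup 105 bbox 415.0 468.0 -278.8 -223.1 z [87.6 91.6 96. ]
flange 115 bbox 406.8 476.6 -269.4 -212.0 z [51.  56.3 61.7]
face 266 bbox 489.4 570.4 -22.3 61.8 z [106.9 110.4 113.5]
eggtop 333 bbox 434.5 477.1 337.7 379.1 z [41.6 59.2 69.7]
spare 108 bbox 437.7 480.4 -389.7 -341.2 z [71.2 80.7 86.9]
(530, 20, 110) 274 195
(445, -252, 80) 320 157
(456, 354, 50) 266 313
```

View pics/top0.png

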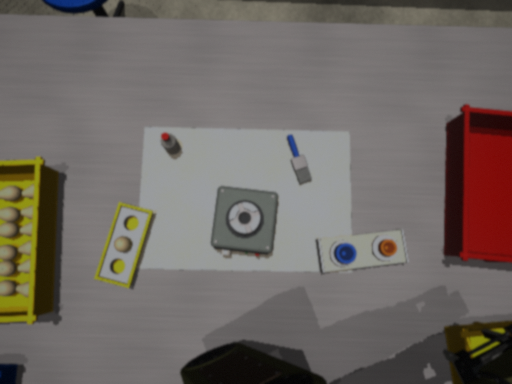

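View pics/mos.png

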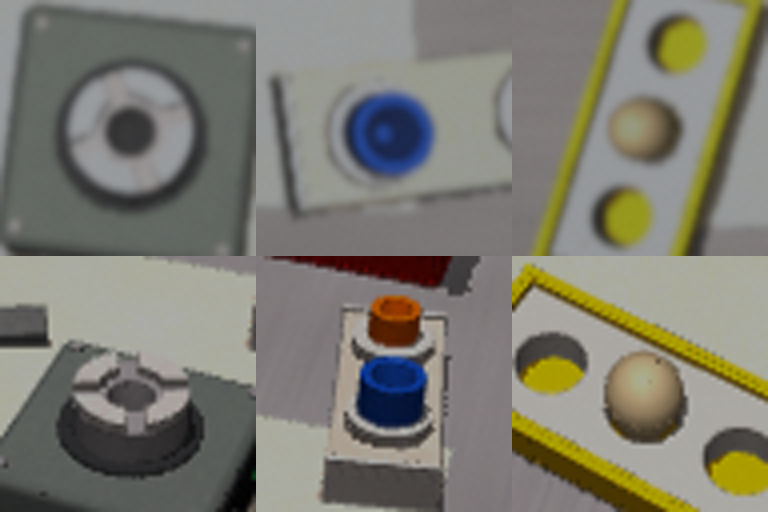

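The top view shows the turntable at pixel (244,217), the blue nest at (344,252), the orange spare at (386,247) and the egg at (122,244). The spindle notches are at about 20° (mod 90). I'm moving over the nest for a closer look.

>>> send_rows:
  plan:
    - {"travel": [36,-16,0],"delta_rot": [0,0,0],"fingers": -1}
    - {"travel": [36,-16,0],"delta_rot": [0,0,0],"fingers": -1}
    - {"travel": [36,-16,0],"delta_rot": [0,0,0],"fingers": -1}
    - {"travel": [36,-16,0],"delta_rot": [0,0,0],"fingers": -1}
    - {"travel": [36,-16,0],"delta_rot": [0,0,0],"fingers": -1}
    - {"travel": [36,-16,0],"delta_rot": [0,0,0],"fingers": -1}
    - {"travel": [36,-16,0],"delta_rot": [0,0,0],"fingers": -1}
    - {"travel": [36,-16,0],"delta_rot": [0,0,0],"fingers": -1}
    - {"travel": [0,0,0],"delta_rot": [0,0,0],"fingers": -1}
    - {"travel": [0,0,0],"delta_rot": [0,0,0],"fingers": -1}
  grip_force: 30

```text
clock: 2.45
eef_pos: [444.3, -252.0, 224.4]
eef_rot: [3.142, 0.0, 0.457]
wrist_force: [-0.2, 0.3, 1.0]
finger_gap: 93.8
```

```bash
cat >> fit.py <<'E'
def todelta(tgt,yaw=None):
    s=manip.read_state(); T=T_tool(s); d=T[:3,:3].T@(np.array(tgt)-T[:3,3])
    print('t',round(s['clock'],2),'pos',np.round(s['eef_pos'],1),'rot',np.degrees(s['eef_rot']).round(2),'F',np.round(s['wrist_force'],1),'gap',round(s['finger_gap'],1),'-> tool delta',d.round(1))
E
python3 - <<'E'
from fit import *
todelta((445,-252,82))
c=shot('wrist','w1.png'); X=cloud(c)
print([(tow(c,d['at']).round(1).tolist(),round(d['confidence'],2)) for d in tip_of('nest_cup','wrist')[:2]])
m=masks_of('nest','wrist'); 
P=X[m[0]['region']] if m else near(X,(445,-252),45,50,100)
print(len(P),np.percentile(P[:,2],[1,50,99]).round(1))
for zl,zh in [(89,96),(50,60)]:
    Q=P[(P[:,2]>zl)&(P[:,2]<zh)]; print(len(Q),Q.min(0).round(1),Q.max(0).round(1)) if len(Q) else 0
Q=near(X,(445,-252),34,89,96); h=cv2.convexHull(Q[:,:2].astype(np.float32))[:,0]; print('rim outer',circ(h), cv2.minEnclosingCircle(h))
E
```

```text
t 2.45 pos [ 444.3 -252.   224.4] rot [1.800e+02 1.000e-02 2.618e+01] F [-0.2  0.3  1. ] gap 93.8 -> tool delta [  0.6   0.3 142.4]
[([439.9, -254.9, 76.6], 0.61)]
2610 [47.3 81.4 93.2]
995 [ 416.7 -276.9   89. ] [ 470.6 -223.4   93.8]
726 [ 411.5 -285.8   50.1] [ 479.5 -214.5   60. ]
rim outer (array([ 443.6, -250.1,   26.8]), np.float64(0.17)) ((443.5881042480469, -250.26287841796875), 27.043228149414062)
```

View pics/w1.png

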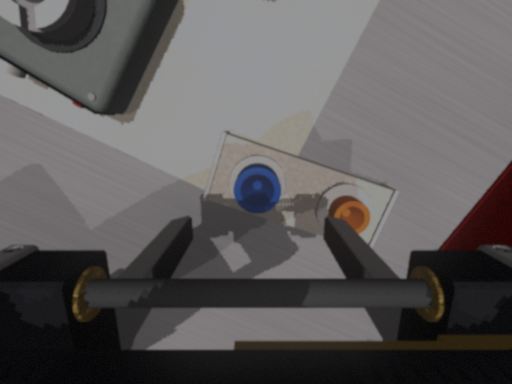

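The wrist view shows the blue cup at pixel (258,187), a rim of radius 26.8 as specified, and clear space between the open fingers. I'm descending and gripping.

>>> send_rows:
  plan:
    - {"travel": [0,-1.6,30],"delta_rot": [0,0,0],"fingers": -1}
    - {"travel": [0,0,40],"delta_rot": [0,0,0],"fingers": -1}
    - {"travel": [0,0,35],"delta_rot": [0,0,0],"fingers": -1}
    - {"travel": [0,0,25],"delta_rot": [0,0,0],"fingers": -0.3}
    - {"travel": [0,0,12],"delta_rot": [0,0,0],"fingers": 0}
    - {"travel": [0,0,0],"delta_rot": [0,0,0],"fingers": 0.2}
    - {"travel": [0,0,0],"delta_rot": [0,0,0],"fingers": 0.5}
    - {"travel": [0,0,0],"delta_rot": [0,0,0],"fingers": 1}
    - {"travel": [0,0,0],"delta_rot": [0,0,0],"fingers": 1}
    - {"travel": [0,0,0],"delta_rot": [0,0,0],"fingers": 1}
  grip_force: 30

```text
clock: 3.85
eef_pos: [444.3, -250.6, 83.5]
eef_rot: [3.14, -0.001, 0.457]
wrist_force: [-0.7, -0.8, 6.8]
finger_gap: 52.9
```

>>> send_rows:
  plan:
    - {"travel": [0,0,-5],"delta_rot": [0,0,0],"fingers": 1}
    - {"travel": [0,0,-20],"delta_rot": [0,0,0],"fingers": 1}
    - {"travel": [0,0,-35],"delta_rot": [0,0,0],"fingers": 1}
    - {"travel": [0,0,-40],"delta_rot": [0,0,0],"fingers": 1}
    - {"travel": [0,0,-35],"delta_rot": [0,0,0],"fingers": 1}
    - {"travel": [0,0,-10],"delta_rot": [0,0,0],"fingers": 1}
    - {"travel": [0,0,0],"delta_rot": [0,0,0],"fingers": 1}

```text
clock: 4.72
eef_pos: [443.8, -250.1, 226.9]
eef_rot: [-3.141, 0.0, 0.457]
wrist_force: [-0.8, 1.2, -3.7]
finger_gap: 52.6
```

Run:
```python
from fit import *
todelta((530,20,210))
c=shot('side'); X=cloud(c)
s=manip.read_state(); p=s['eef_pos']
f=192/np.tan(np.radians(c['fov_y'])/2); W=np.linalg.inv(c['W'])
q=W@np.r_[p-[0,0,30],1]; u=int(c['cx']+f*q[0]/-q[2]); v=int(c['cy']-f*q[1]/-q[2]); print(u,v)
im=c['color'][max(v-40,0):v+40,u-40:u+40,::-1]
ct=shot('top'); 
for cc in (c,ct):
    q=[(tow(cc,d['at']).round(1).tolist(),round(d['confidence'],2)) for d in tip_of('seat','side' if cc is c else 'top')[:1]]; print('seat',q)
# spindle face fits
for cc in (c,ct):
    X=cloud(cc); Q=near(X,(530,20),50,107,115); h=cv2.convexHull(Q[:,:2].astype(np.float32))[:,0]; print(circ(h),circ(h,41))
P=near(cloud(ct),(530.5,20),41,90,106.5); P=P[np.hypot(P[:,0]-530.5,P[:,1]-20)>24]
a=np.arctan2(P[:,1]-20,P[:,0]-530.5); print('notch',np.degrees(np.angle(np.exp(4j*a).mean()))/4)
cv2.imwrite('pics/s2.png',cv2.resize(im,None,fx=7,fy=7,interpolation=cv2.INTER_CUBIC))
```

```text
t 4.72 pos [ 443.8 -250.1  226.9] rot [-1.7998e+02  1.0000e-02  2.6170e+01] F [-0.8  1.2 -3.7] gap 52.6 -> tool delta [ 196.6 -204.4   16.9]
324 126
seat [([529.5, 19.2, 110.9], 0.89)]
seat [([532.0, 21.8, 112.7], 0.58)]
(array([529.9,  20.1,  41.3]), np.float64(0.77)) (array([529.9,  20.2,  30. ]), np.float64(0.76))
(array([531.8,  20.4,  40.2]), np.float64(0.47)) (array([531.8,  20.5,  30. ]), np.float64(0.47))
notch 20.85811547720796
```

View pics/s2.png

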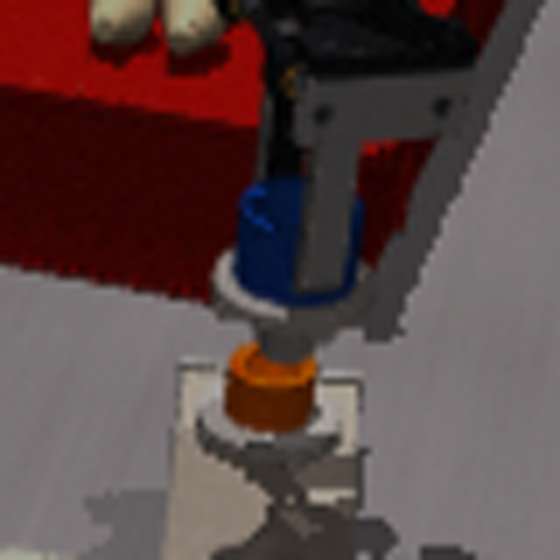

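The nest hangs upright in the jaws with its flange clear; the lugs can't be made out at this resolution, so I'll find them by feel. The seat is at about (530.8, 20.2). I'm moving above it.

>>> send_rows:
  plan:
    - {"travel": [16,-17,0],"delta_rot": [0,0,0],"fingers": 1}
    - {"travel": [34,-35,0],"delta_rot": [0,0,0],"fingers": 1}
    - {"travel": [34,-35,0],"delta_rot": [0,0,0],"fingers": 1}
    - {"travel": [34,-35,0],"delta_rot": [0,0,0],"fingers": 1}
    - {"travel": [34,-35,0],"delta_rot": [0,0,0],"fingers": 1}
    - {"travel": [29,-31,5],"delta_rot": [0,0,0],"fingers": 1}
    - {"travel": [16,-16,10],"delta_rot": [0,0,0],"fingers": 1}
    - {"travel": [0,0,10],"delta_rot": [0,0,0],"fingers": 1}
    - {"travel": [0,0,0],"delta_rot": [0,0,0],"fingers": 1}
    - {"travel": [0,0,0],"delta_rot": [0,0,0],"fingers": 1}

```text
clock: 6.18
eef_pos: [530.7, 18.8, 202.6]
eef_rot: [3.141, -0.0, 0.456]
wrist_force: [-0.0, 0.0, -1.9]
finger_gap: 53.1
```

Run:
```python
from fit import *
todelta((530.8,20.2,151))
c=shot('wrist','w3.png'); X=cloud(c)
print([(tow(c,d['at']).round(1).tolist(),round(d['confidence'],2)) for d in tip_of('seat','wrist')[:2]])
Q=near(X,(530,20),55,107,115); h=cv2.convexHull(Q[:,:2].astype(np.float32))[:,0]; print(len(Q),circ(h))
p=manip.read_state()['eef_pos']
Q=near(X,p,34,p[2]+5,p[2]+16); print(len(Q)); 
if len(Q)>20: h=cv2.convexHull(Q[:,:2].astype(np.float32))[:,0]; print('cup rim',circ(h))
```

```text
t 6.17 pos [530.7  18.8 202.6] rot [179.99  -0.    26.11] F [-0.   0.  -1.9] gap 53.1 -> tool delta [ 0.7 -1.2 51.6]
[]
1097 (array([531.6,  22. ,  40.5]), np.float64(0.13))
3353
cup rim (array([530.4,  19.7,  27. ]), np.float64(3.01))
```

View pics/w3.png

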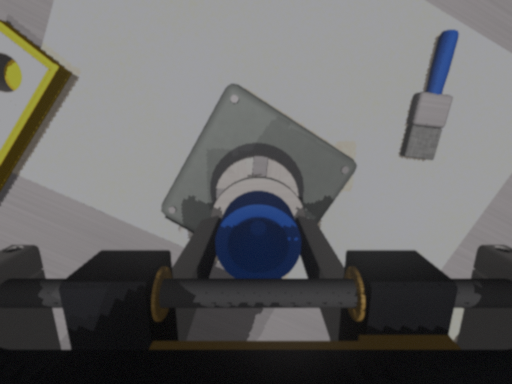

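>>> send_rows:
  plan:
    - {"travel": [1.3,-1.6,10],"delta_rot": [0,0,0],"fingers": 1}
    - {"travel": [0,0,15],"delta_rot": [0,0,0],"fingers": 1}
    - {"travel": [0,0,10],"delta_rot": [0,0,0],"fingers": 1}
    - {"travel": [0,0,6],"delta_rot": [0,0,0],"fingers": 1}
    - {"travel": [0,0,3],"delta_rot": [0,0,0],"fingers": 1}
    - {"travel": [0,0,0],"delta_rot": [0,0,0],"fingers": 1}

```text
clock: 7.02
eef_pos: [531.2, 21.7, 158.5]
eef_rot: [3.142, -0.0, 0.457]
wrist_force: [0.5, 0.1, -3.6]
finger_gap: 53.0
```

>>> send_rows:
  plan:
    - {"travel": [0,0,2],"delta_rot": [0,0,0],"fingers": 1}
    - {"travel": [0,0,1.5],"delta_rot": [0,0,0],"fingers": 1}
    - {"travel": [0,0,0],"delta_rot": [0,0,0],"fingers": 1}

```text
clock: 7.4
eef_pos: [531.1, 21.7, 154.9]
eef_rot: [-3.142, 0.0, 0.457]
wrist_force: [0.5, -0.2, -2.5]
finger_gap: 52.8
```

```bash
python3 -c "
from fit import *
todelta((531.2,20.8,151)); print(manip.read_state()['moment'])"
```

```text
t 7.4 pos [531.1  21.7 154.9] rot [-180.      0.     26.17] F [ 0.5 -0.2 -2.5] gap 52.8 -> tool delta [-0.4  0.9  3.9]
[ 0.02063642  0.027577   -0.00824318]
```

>>> send_rows:
  plan:
    - {"travel": [0,0,1],"delta_rot": [0,0,0],"fingers": 1}
    - {"travel": [0,0,1],"delta_rot": [0,0,0],"fingers": 1}
    - {"travel": [0,0,0],"delta_rot": [0,0,0],"fingers": 1}

```text
clock: 7.78
eef_pos: [531.1, 21.7, 152.9]
eef_rot: [-3.141, 0.0, 0.457]
wrist_force: [-0.2, 0.2, -3.4]
finger_gap: 52.9
```

>>> send_rows:
  plan:
    - {"travel": [0,0,1],"delta_rot": [0,0,0],"fingers": 1}
    - {"travel": [0,0,0],"delta_rot": [0,0,0],"fingers": 1}

```text
clock: 8.02
eef_pos: [531.2, 21.7, 151.9]
eef_rot: [-3.142, 0.0, 0.457]
wrist_force: [0.4, 0.6, -2.6]
finger_gap: 53.0
```

>>> send_rows:
  plan:
    - {"travel": [0,0,0.8],"delta_rot": [0,0,0],"fingers": 1}
    - {"travel": [0,0,0],"delta_rot": [0,0,0],"fingers": 1}

```text
clock: 8.28
eef_pos: [531.3, 21.7, 151.5]
eef_rot: [3.141, -0.0, 0.457]
wrist_force: [-1.8, 0.3, 1.0]
finger_gap: 52.9
```

Contact at TCP z about 151.5, with the lugs on the face as expected. I'm pressing lightly and sweeping the yaw.

>>> send_rows:
  plan:
    - {"travel": [0,0,0.5],"delta_rot": [0,0,0],"fingers": 1}
    - {"travel": [0,0,0],"delta_rot": [0,0,-2],"fingers": 1}
    - {"travel": [0,0,0],"delta_rot": [0,0,-2],"fingers": 1}
    - {"travel": [0,0,0],"delta_rot": [0,0,-2],"fingers": 1}
    - {"travel": [0,0,0],"delta_rot": [0,0,-2],"fingers": 1}
    - {"travel": [0,0,0],"delta_rot": [0,0,-2],"fingers": 1}

```text
clock: 9.02
eef_pos: [531.7, 21.7, 151.4]
eef_rot: [3.14, -0.002, 0.632]
wrist_force: [0.3, 0.4, 6.7]
finger_gap: 52.6
```

```bash
python3 -c "
from fit import *
todelta((531.2,20.8,151)); print(manip.read_state()['moment'])"
```

```text
t 9.03 pos [531.7  21.7 151.4] rot [ 1.7993e+02 -9.0000e-02  3.6230e+01] F [0.3 0.4 6.7] gap 52.6 -> tool delta [-1.   0.4  0.4]
[ 0.02318318  0.04428418 -0.04978652]
```

>>> send_rows:
  plan:
    - {"travel": [0,0,0],"delta_rot": [0,0,-2],"fingers": 1}
    - {"travel": [0,0,0],"delta_rot": [0,0,-2],"fingers": 1}
    - {"travel": [0,0,0],"delta_rot": [0,0,-2],"fingers": 1}
    - {"travel": [0,0,0],"delta_rot": [0,0,-2],"fingers": 1}
    - {"travel": [0,0,0],"delta_rot": [0,0,-2],"fingers": 1}

```text
clock: 9.65
eef_pos: [531.7, 21.7, 151.4]
eef_rot: [3.14, -0.001, 0.807]
wrist_force: [-0.1, -0.1, 5.6]
finger_gap: 52.5
```

>>> send_rows:
  plan:
    - {"travel": [0,0,0],"delta_rot": [0,0,-2],"fingers": 1}
    - {"travel": [0,0,0],"delta_rot": [0,0,-2],"fingers": 1}
    - {"travel": [0,0,0],"delta_rot": [0,0,-2],"fingers": 1}
    - {"travel": [0,0,0],"delta_rot": [0,0,-2],"fingers": 1}
    - {"travel": [0,0,0],"delta_rot": [0,0,-2],"fingers": 1}

```text
clock: 10.28
eef_pos: [531.7, 21.7, 151.4]
eef_rot: [3.14, -0.001, 0.981]
wrist_force: [0.4, -0.6, 5.6]
finger_gap: 52.5
```

>>> send_rows:
  plan:
    - {"travel": [0,0,0],"delta_rot": [0,0,-2],"fingers": 1}
    - {"travel": [0,0,0],"delta_rot": [0,0,-2],"fingers": 1}
    - {"travel": [0,0,0],"delta_rot": [0,0,-2],"fingers": 1}
    - {"travel": [0,0,0],"delta_rot": [0,0,-2],"fingers": 1}
    - {"travel": [0,0,0],"delta_rot": [0,0,-2],"fingers": 1}

```text
clock: 10.9
eef_pos: [531.7, 21.7, 151.4]
eef_rot: [3.14, -0.001, 1.156]
wrist_force: [0.3, -0.0, 6.3]
finger_gap: 53.1
```

Run:
```python
from fit import *
todelta((531.2,20.8,151)); print(manip.read_state()['moment'])
c=shot('side')
s=manip.read_state(); p=s['eef_pos']
f=192/np.tan(np.radians(c['fov_y'])/2); W=np.linalg.inv(c['W'])
q=W@np.r_[p-[0,0,35],1]; u=int(c['cx']+f*q[0]/-q[2]); v=int(c['cy']-f*q[1]/-q[2])
im=c['color'][v-30:v+30,u-35:u+35,::-1]
cv2.imwrite('pics/s4.png',cv2.resize(im,None,fx=9,fy=9,interpolation=cv2.INTER_CUBIC))
```

```text
t 10.9 pos [531.7  21.7 151.4] rot [ 1.799e+02 -4.000e-02  6.623e+01] F [ 0.3 -0.   6.3] gap 53.1 -> tool delta [-1.1 -0.1  0.4]
[ 0.01648178  0.00833283 -0.01923741]
```

View pics/s4.png

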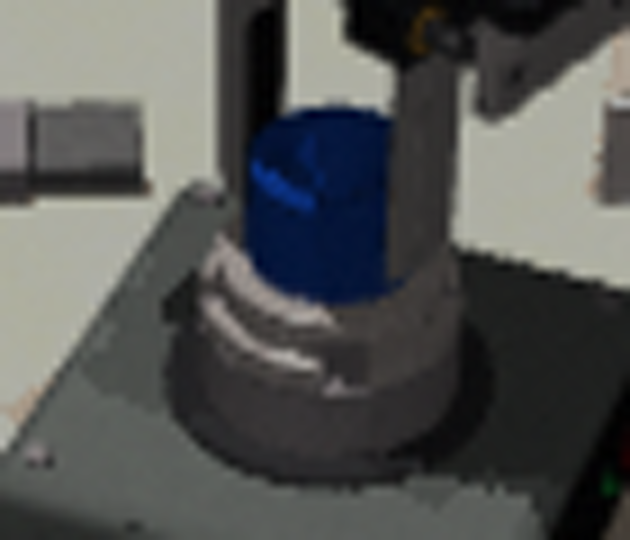

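The nest is seated on the face near its axis: the flange is just above the spindle and there is still a gap. A notch shows at about (335,385). I'm continuing the sweep.

>>> send_rows:
  plan:
    - {"travel": [0,0,0],"delta_rot": [0,0,-2],"fingers": 1}
    - {"travel": [0,0,0],"delta_rot": [0,0,-2],"fingers": 1}
    - {"travel": [0,0,0],"delta_rot": [0,0,-2],"fingers": 1}
    - {"travel": [0,0,0],"delta_rot": [0,0,-2],"fingers": 1}
    - {"travel": [0,0,0],"delta_rot": [0,0,-2],"fingers": 1}

```text
clock: 11.58
eef_pos: [531.7, 21.7, 151.5]
eef_rot: [3.14, -0.0, 1.33]
wrist_force: [-0.5, 0.1, 6.2]
finger_gap: 52.9
```

>>> send_rows:
  plan:
    - {"travel": [0,0,0],"delta_rot": [0,0,-2],"fingers": 1}
    - {"travel": [0,0,0],"delta_rot": [0,0,-2],"fingers": 1}
    - {"travel": [0,0,0],"delta_rot": [0,0,-2],"fingers": 1}
    - {"travel": [0,0,0],"delta_rot": [0,0,-2],"fingers": 1}
    - {"travel": [0,0,0],"delta_rot": [0,0,-2],"fingers": 1}

```text
clock: 12.2
eef_pos: [531.7, 21.7, 151.5]
eef_rot: [3.14, -0.0, 1.505]
wrist_force: [0.3, 0.5, 5.1]
finger_gap: 53.3
```

>>> send_rows:
  plan:
    - {"travel": [0,0,0],"delta_rot": [0,0,-2],"fingers": 1}
    - {"travel": [0,0,0],"delta_rot": [0,0,-2],"fingers": 1}
    - {"travel": [0,0,0],"delta_rot": [0,0,-2],"fingers": 1}
    - {"travel": [0,0,0],"delta_rot": [0,0,-2],"fingers": 1}
    - {"travel": [0,0,0],"delta_rot": [0,0,-2],"fingers": 1}

```text
clock: 12.82
eef_pos: [531.8, 21.7, 151.5]
eef_rot: [3.14, 0.0, 1.68]
wrist_force: [-0.1, -0.5, 5.9]
finger_gap: 52.9
```

>>> send_rows:
  plan:
    - {"travel": [0,0,0],"delta_rot": [0,0,-2],"fingers": 1}
    - {"travel": [0,0,0],"delta_rot": [0,0,-2],"fingers": 1}
    - {"travel": [0,0,0],"delta_rot": [0,0,-2],"fingers": 1}
    - {"travel": [0,0,0],"delta_rot": [0,0,-2],"fingers": 1}
    - {"travel": [0,0,0],"delta_rot": [0,0,-2],"fingers": 1}

```text
clock: 13.45
eef_pos: [530.8, 21.7, 150.0]
eef_rot: [-3.14, -0.0, 1.855]
wrist_force: [0.4, -0.9, -4.1]
finger_gap: 53.1
```

It dropped in at a yaw of about 106°. I'm following it down gently.

>>> send_rows:
  plan:
    - {"travel": [0,0,0.8],"delta_rot": [0,0,0],"fingers": 1}
    - {"travel": [0,0,0],"delta_rot": [0,0,0],"fingers": 1}

```text
clock: 13.7
eef_pos: [531.0, 21.7, 149.5]
eef_rot: [-3.141, -0.0, 1.853]
wrist_force: [-0.2, -0.1, -3.4]
finger_gap: 52.7
```

```bash
python3 -c "
from fit import *
todelta((531.2,20.8,151)); print(manip.read_state()['moment'])"
```

```text
t 13.7 pos [531.   21.7 149.5] rot [-1.7996e+02 -1.0000e-02  1.0615e+02] F [-0.2 -0.1 -3.4] gap 52.7 -> tool delta [-1.  -0.1 -1.5]
[-0.08086663 -0.07493988  0.02913982]
```

>>> send_rows:
  plan:
    - {"travel": [0,0,1],"delta_rot": [0,0,0],"fingers": 1}
    - {"travel": [0,0,0],"delta_rot": [0,0,0],"fingers": 1}

```text
clock: 13.95
eef_pos: [531.1, 21.7, 148.7]
eef_rot: [-3.141, -0.0, 1.853]
wrist_force: [-0.2, -0.3, -2.9]
finger_gap: 53.2
```

>>> send_rows:
  plan:
    - {"travel": [0,0,0.8],"delta_rot": [0,0,0],"fingers": 1}
    - {"travel": [0,0,0],"delta_rot": [0,0,0],"fingers": 1}

```text
clock: 14.2
eef_pos: [531.2, 21.7, 148.0]
eef_rot: [-3.142, -0.0, 1.853]
wrist_force: [-1.4, 0.8, -2.6]
finger_gap: 53.3
```

>>> send_rows:
  plan:
    - {"travel": [0,0,0.5],"delta_rot": [0,0,0],"fingers": 1}
    - {"travel": [0,0,0],"delta_rot": [0,0,0],"fingers": 1}

```text
clock: 14.45
eef_pos: [531.1, 21.7, 147.5]
eef_rot: [-3.142, -0.0, 1.853]
wrist_force: [-0.8, -0.7, -3.1]
finger_gap: 53.1
```

>>> send_rows:
  plan:
    - {"travel": [0,0,0.6],"delta_rot": [0,0,0],"fingers": 1}
    - {"travel": [0,0,0],"delta_rot": [0,0,0],"fingers": 1}

```text
clock: 14.7
eef_pos: [531.1, 21.7, 146.9]
eef_rot: [-3.141, -0.0, 1.853]
wrist_force: [-1.3, 0.4, -2.1]
finger_gap: 52.8
```

>>> send_rows:
  plan:
    - {"travel": [0,0,0.4],"delta_rot": [0,0,0],"fingers": 1}
    - {"travel": [0,0,0],"delta_rot": [0,0,0],"fingers": 1}

```text
clock: 14.95
eef_pos: [531.1, 21.7, 146.7]
eef_rot: [-3.141, -0.0, 1.853]
wrist_force: [-3.8, -0.1, 2.4]
finger_gap: 52.6
```

>>> send_rows:
  plan:
    - {"travel": [0,0,0.3],"delta_rot": [0,0,0],"fingers": 1}
    - {"travel": [0,0,0],"delta_rot": [0,0,0],"fingers": 1}

```text
clock: 15.2
eef_pos: [531.1, 21.7, 146.6]
eef_rot: [-3.142, 0.0, 1.853]
wrist_force: [-4.7, 0.2, 4.9]
finger_gap: 53.0
```

It dropped 4.85 mm, so it is home to about 1 mm. I'm relieving the small side load, then releasing.

>>> send_rows:
  plan:
    - {"travel": [0.1,-0.5,0.1],"delta_rot": [0,0,0],"fingers": 1}
    - {"travel": [0,0,0],"delta_rot": [0,0,0],"fingers": 1}

```text
clock: 15.45
eef_pos: [531.0, 21.7, 146.6]
eef_rot: [3.141, 0.0, 1.853]
wrist_force: [-2.1, 0.4, 5.5]
finger_gap: 53.3
```

>>> send_rows:
  plan:
    - {"travel": [0,0,0],"delta_rot": [0,0,0],"fingers": 0}
    - {"travel": [0,0,0],"delta_rot": [0,0,0],"fingers": -0.4}
    - {"travel": [0,0,0],"delta_rot": [0,0,0],"fingers": -0.8}
    - {"travel": [0,0,0],"delta_rot": [0,0,0],"fingers": -0.8}
    - {"travel": [0,0,-10],"delta_rot": [0,0,0],"fingers": -0.8}
    - {"travel": [0,0,-30],"delta_rot": [0,0,0],"fingers": -0.8}
    - {"travel": [0,0,-40],"delta_rot": [0,0,0],"fingers": -0.8}
    - {"travel": [0,0,-30],"delta_rot": [0,0,0],"fingers": -0.8}
    - {"travel": [0,0,0],"delta_rot": [0,0,0],"fingers": -0.8}

```text
clock: 16.58
eef_pos: [531.4, 21.7, 258.8]
eef_rot: [3.137, 0.001, 1.853]
wrist_force: [-0.1, 0.5, 0.0]
finger_gap: 84.3
```

Run:
```python
from fit import *
todelta((456,354,160))
c=shot('wrist','w5.png'); X=cloud(c)
Q=near(X,(530.5,21),36,149,160); h=cv2.convexHull(Q[:,:2].astype(np.float32))[:,0]; print('rim',len(Q),np.median(Q[:,2]).round(1),circ(h))
Q=near(X,(530.5,21),45,113,125); r=np.hypot(Q[:,0]-530.5,Q[:,1]-21); Q=Q[(r>29)&(r<35)]; print('flange top z',len(Q),np.median(Q[:,2]).round(2))
Q=Q[:,:]; A=np.c_[Q[:,:2]-[530,21],np.ones(len(Q))]; print('plane',np.linalg.lstsq(A,Q[:,2],rcond=None)[0].round(3))
Q=near(X,(530.5,21),80,68,76);print('housing',np.median(Q[:,2]).round(2)) if len(Q) else 0
c=shot('top')
m=masks_of('egg_tray','top'); n=m[0]['region']
P=cloud(c)[n]; P=P[(P[:,2]>20)&(P[:,2]<40)]; print('tray',cv2.minAreaRect(P[:,:2].astype(np.float32)))
```

```text
t 16.57 pos [531.4  21.7 258.8] rot [1.7975e+02 8.0000e-02 1.0618e+02] F [-0.1  0.5  0. ] gap 84.3 -> tool delta [340.3  19.8  98.5]
rim 1374 154.8 (array([530.4,  21.8,  26.8]), np.float64(0.16))
flange top z 548 119.13
plane [-2.00000e-03 -3.00000e-03  1.19128e+02]
housing 72.05
tray ((458.06463623046875, 355.5325622558594), (102.08843231201172, 219.83128356933594), 76.18888092041016)
```

View pics/w5.png

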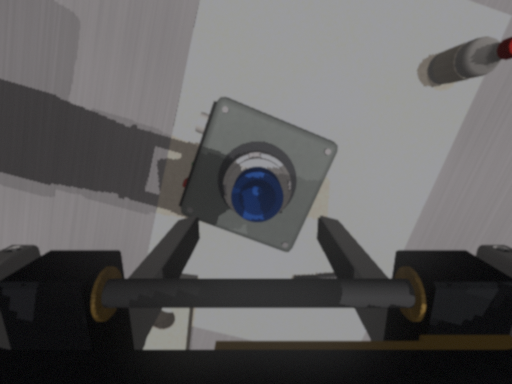

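The nest is home and level: the flange top measures 119.1 mm (119 expected), and the axis is at about (530.4, 21.7). Cup at pixel (257,195). Next, the egg.

>>> send_rows:
  plan:
    - {"travel": [20,1,0],"delta_rot": [0,0,0],"fingers": -0.8}
    - {"travel": [40,3,0],"delta_rot": [0,0,0],"fingers": -0.8}
    - {"travel": [45,3,0],"delta_rot": [0,0,0],"fingers": -0.8}
    - {"travel": [45,3,10],"delta_rot": [0,0,0],"fingers": -0.8}
    - {"travel": [45,3,20],"delta_rot": [0,0,0],"fingers": -0.8}
    - {"travel": [45,3,20],"delta_rot": [0,0,0],"fingers": -0.6}
    - {"travel": [45,3,20],"delta_rot": [0,0,0],"fingers": -0.5}
    - {"travel": [35,2,15],"delta_rot": [0,0,0],"fingers": -0.5}
    - {"travel": [20,0,8],"delta_rot": [0,0,0],"fingers": -0.5}
    - {"travel": [0,0,0],"delta_rot": [0,0,7.5],"fingers": -0.5}
    - {"travel": [0,0,0],"delta_rot": [0,0,7.5],"fingers": -0.5}
    - {"travel": [0,0,0],"delta_rot": [0,0,7.5],"fingers": -0.5}
    - {"travel": [0,0,0],"delta_rot": [0,0,7.5],"fingers": -0.5}
    - {"travel": [0,0,0],"delta_rot": [0,0,0],"fingers": -0.5}
    - {"travel": [0,0,0],"delta_rot": [0,0,0],"fingers": -0.5}
  grip_force: 6

```text
clock: 18.6
eef_pos: [456.1, 354.1, 163.2]
eef_rot: [3.142, -0.0, 1.332]
wrist_force: [0.4, -0.1, 0.2]
finger_gap: 70.6
```

Run:
```python
from fit import *
c=shot('wrist','w6.png'); X=cloud(c)
m=masks_of('egg','wrist'); print([(round(d['confidence'],2),int(d['region'].sum())) for d in m])
Q=X[m[0]['region']] if m else near(X,(457,354),24,33,72)
Q=Q[(Q[:,2]>35)&(Q[:,2]<72)&(np.hypot(Q[:,0]-457,Q[:,1]-354)<30)]
print(len(Q),'top z',np.percentile(Q[:,2],[50,99]).round(1),Q.min(0).round(1),Q.max(0).round(1))
for zl,zh in [(38,46),(46,54),(54,60),(60,66)]:
    B=Q[(Q[:,2]>zl)&(Q[:,2]<zh)]; print(zl,len(B),circ(B) if len(B)>15 else '')
todelta((457,354,54))
```

```text
[(0.75, 1346)]
1344 top z [62.1 68.5] [435.  337.2  39.1] [478.4 379.4  69.6]
38 37 (array([456.7, 357.2,  22. ]), np.float64(0.12))
46 148 (array([456.7, 357.4,  21. ]), np.float64(0.53))
54 350 (array([456.7, 357.4,  18.5]), np.float64(1.13))
60 533 (array([456.8, 357.4,  13.4]), np.float64(2.23))
t 18.7 pos [456.1 354.1 163.2] rot [-180.      0.     76.28] F [-0.2 -0.4 -0. ] gap 70.6 -> tool delta [  0.2   0.9 109.2]
```

View pics/w6.png

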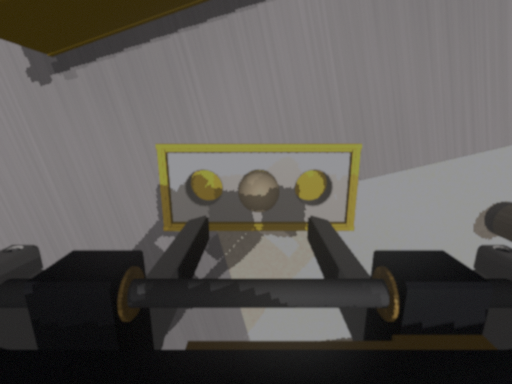

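The egg is upright at (456.7, 357.3), with fitted band radius 22.0, top at about 68.5 mm and jaws aligned with the tray's row (egg at pixel (258,190)). I'm descending to the band.

>>> send_rows:
  plan:
    - {"travel": [3.2,-0.2,20],"delta_rot": [0,0,0],"fingers": -0.5}
    - {"travel": [0,0,35],"delta_rot": [0,0,0],"fingers": -0.5}
    - {"travel": [0,0,30],"delta_rot": [0,0,0],"fingers": -0.5}
    - {"travel": [0,0,18],"delta_rot": [0,0,0],"fingers": -0.5}
    - {"travel": [0,0,6],"delta_rot": [0,0,0],"fingers": -0.3}
    - {"travel": [0,0,0],"delta_rot": [0,0,0],"fingers": -0.1}
    - {"travel": [0,0,0],"delta_rot": [0,0,0],"fingers": 0.05}
    - {"travel": [0,0,0],"delta_rot": [0,0,0],"fingers": 0.15}
    - {"travel": [0,0,0],"delta_rot": [0,0,0],"fingers": 0.5}
    - {"travel": [0,0,0],"delta_rot": [0,0,0],"fingers": 0.5}
    - {"travel": [0,0,0],"delta_rot": [0,0,0],"fingers": 0.5}
  grip_force: 6

```text
clock: 20.08
eef_pos: [457.2, 357.5, 55.0]
eef_rot: [3.14, -0.001, 1.33]
wrist_force: [0.0, 0.4, 6.5]
finger_gap: 43.1
```

>>> send_rows:
  plan:
    - {"travel": [0,0,-3],"delta_rot": [0,0,0],"fingers": 0.5}
    - {"travel": [0,0,-10],"delta_rot": [0,0,0],"fingers": 0.5}
    - {"travel": [0,0,-20],"delta_rot": [0,0,0],"fingers": 0.5}
    - {"travel": [0,0,-30],"delta_rot": [0,0,0],"fingers": 0.5}
    - {"travel": [0,0,-35],"delta_rot": [0,0,0],"fingers": 0.5}
    - {"travel": [0,0,-35],"delta_rot": [0,0,0],"fingers": 0.5}
    - {"travel": [0,0,-30],"delta_rot": [0,0,0],"fingers": 0.5}
    - {"travel": [0,0,-10],"delta_rot": [0,0,0],"fingers": 0.5}
    - {"travel": [0,0,0],"delta_rot": [0,0,0],"fingers": 0.5}
    - {"travel": [0,0,0],"delta_rot": [0,0,0],"fingers": 0.5}

```text
clock: 21.32
eef_pos: [456.3, 357.0, 225.7]
eef_rot: [-3.14, 0.002, 1.329]
wrist_force: [0.2, -0.3, -1.1]
finger_gap: 43.7
```

Run:
```python
from fit import *
todelta((530.5,21.5,229))
c=shot('wrist'); X=cloud(c); p=manip.read_state()['eef_pos']
m=masks_of('egg','wrist'); print([(round(d['confidence'],2),int(d['region'].sum())) for d in m])
Q=near(X,p,23,p[2]-25,p[2]+18); print(len(Q))
if len(Q): print('top above tcp',np.percentile(Q[:,2],99).round(1)-p[2])
for zl in range(-16,16,6):
    B=Q[(Q[:,2]-p[2]>zl)&(Q[:,2]-p[2]<zl+6)]; print(zl,len(B),circ(B) if len(B)>15 else '')
c=shot('side'); f=192/np.tan(np.radians(c['fov_y'])/2); q=np.linalg.inv(c['W'])@np.r_[p,1]; u=int(c['cx']+f*q[0]/-q[2]); v=int(c['cy']-f*q[1]/-q[2])
v0=max(v-35,0); cv2.imwrite('pics/s7.png',cv2.resize(c['color'][v0:v0+70,u-35:u+35,::-1],None,fx=8,fy=8,interpolation=cv2.INTER_CUBIC))
```

```text
t 21.32 pos [456.3 357.  225.7] rot [-1.7992e+02  9.0000e-02  7.6170e+01] F [ 0.2 -0.3 -1.1] gap 43.7 -> tool delta [-308.   152.2   -3. ]
[(0.81, 3463)]
3647
top above tcp 13.972260007087044
-16 137 (array([455.5, 356.3,  22.4]), np.float64(0.22))
-10 305 (array([455.6, 356.4,  21.9]), np.float64(0.39))
-4 646 (array([455.7, 356.9,  19.9]), np.float64(1.05))
2 1037 (array([455.8, 357.2,  16.1]), np.float64(1.98))
8 1476 (array([455.9, 357.5,   9.6]), np.float64(4.12))
14 38 (array([456.3, 358.8,  22.1]), np.float64(2.43))
```

View pics/s7.png

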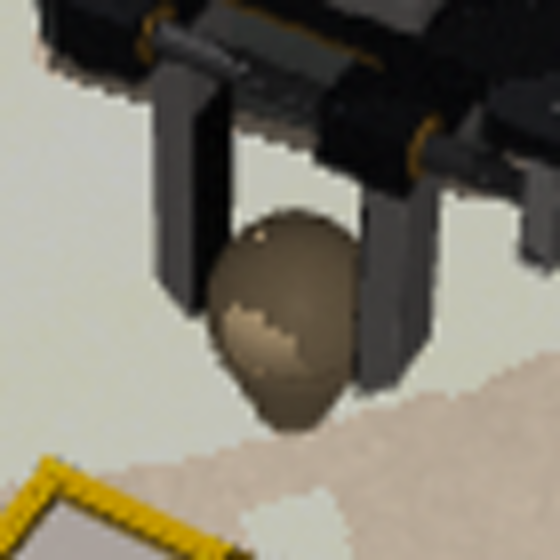

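The egg hangs upright by its band between the fingertips (pixel (290,320)), with its origin about 50 mm below the TCP. I'm carrying it over the nest.

>>> send_rows:
  plan:
    - {"travel": [-10,5,0],"delta_rot": [0,0,0],"fingers": 0.5}
    - {"travel": [-20,10,0],"delta_rot": [0,0,0],"fingers": 0.5}
    - {"travel": [-30,15,0],"delta_rot": [0,0,0],"fingers": 0.5}
    - {"travel": [-35,17.4,0],"delta_rot": [0,0,0],"fingers": 0.5}
    - {"travel": [-35,17,0],"delta_rot": [0,0,0],"fingers": 0.5}
    - {"travel": [-35,18,0],"delta_rot": [0,0,0],"fingers": 0.5}
    - {"travel": [-35,17,0],"delta_rot": [0,0,0],"fingers": 0.5}
    - {"travel": [-35,18,0],"delta_rot": [0,0,0],"fingers": 0.5}
    - {"travel": [-30,15,0],"delta_rot": [0,0,0],"fingers": 0.5}
    - {"travel": [-22.4,10,0],"delta_rot": [0,0,0],"fingers": 0.5}
    - {"travel": [-14,7,0],"delta_rot": [0,0,0],"fingers": 0.5}
    - {"travel": [-6,3,0],"delta_rot": [0,0,0],"fingers": 0.5}
    - {"travel": [0,0,0],"delta_rot": [0,0,0],"fingers": 0.5}
    - {"travel": [0,0,0],"delta_rot": [0,0,0],"fingers": 0.5}

```text
clock: 23.22
eef_pos: [531.1, 22.9, 227.2]
eef_rot: [3.142, -0.0, 1.33]
wrist_force: [0.1, -0.3, -0.8]
finger_gap: 43.5
```

Run:
```python
from fit import *
todelta((530.8,22.1,179))
c=shot('wrist'); X=cloud(c); p=manip.read_state()['eef_pos']
Q=near(X,p,23,p[2]-25,p[2]+18); print('top above tcp',np.percentile(Q[:,2],99).round(1)-p[2])
for zl in (-16,-10,-4):
    B=Q[(Q[:,2]-p[2]>zl)&(Q[:,2]-p[2]<zl+6)]; print(zl,len(B),circ(B) if len(B)>15 else '')
Q=near(X,(530.5,21.7),29,150,158); print('rim',len(Q), circ(cv2.convexHull(Q[:,:2].astype(np.float32))[:,0]) if len(Q)>20 else '')
```

```text
t 23.23 pos [531.1  22.9 227.2] rot [ 1.800e+02 -1.000e-02  7.621e+01] F [ 0.1 -0.3 -0.8] gap 43.5 -> tool delta [-0.9 -0.1 48.2]
top above tcp 13.849308636799833
-16 149 (array([530.4,  22.2,  22.4]), np.float64(0.25))
-10 303 (array([530.3,  22.3,  21.9]), np.float64(0.42))
-4 620 (array([530.5,  22.8,  19.9]), np.float64(1.01))
rim 919 (array([530.8,  22.2,  26.7]), np.float64(0.19))
```

>>> send_rows:
  plan:
    - {"travel": [0,0.3,8],"delta_rot": [0,0,0],"fingers": 0.5}
    - {"travel": [0,0,12],"delta_rot": [0,0,0],"fingers": 0.5}
    - {"travel": [0,0,12],"delta_rot": [0,0,0],"fingers": 0.5}
    - {"travel": [0,0,7],"delta_rot": [0,0,0],"fingers": 0.5}
    - {"travel": [0,0,4],"delta_rot": [0,0,0],"fingers": 0.5}
    - {"travel": [0,0,1],"delta_rot": [0,0,0],"fingers": 0.5}
    - {"travel": [0,0,0],"delta_rot": [0,0,0],"fingers": 0.5}

```text
clock: 24.15
eef_pos: [531.6, 22.2, 183.4]
eef_rot: [3.141, -0.0, 1.329]
wrist_force: [0.5, 0.2, -1.1]
finger_gap: 43.7
```

>>> send_rows:
  plan:
    - {"travel": [0,0,1.5],"delta_rot": [0,0,0],"fingers": 0.5}
    - {"travel": [0,0,0],"delta_rot": [0,0,0],"fingers": 0.5}

```text
clock: 24.4
eef_pos: [531.5, 22.3, 181.7]
eef_rot: [3.142, -0.0, 1.329]
wrist_force: [0.2, -0.5, -0.3]
finger_gap: 43.7
```

>>> send_rows:
  plan:
    - {"travel": [0,0,1],"delta_rot": [0,0,0],"fingers": 0.5}
    - {"travel": [0,0,0],"delta_rot": [0,0,0],"fingers": 0.5}

```text
clock: 24.65
eef_pos: [531.5, 22.2, 180.6]
eef_rot: [-3.142, -0.0, 1.329]
wrist_force: [-0.1, -0.8, -1.2]
finger_gap: 43.6
```

>>> send_rows:
  plan:
    - {"travel": [0,0,0.8],"delta_rot": [0,0,0],"fingers": 0.5}
    - {"travel": [0,0,0],"delta_rot": [0,0,0],"fingers": 0.5}

```text
clock: 24.9
eef_pos: [531.5, 22.2, 179.9]
eef_rot: [-3.142, 0.0, 1.329]
wrist_force: [-1.0, -0.9, 2.7]
finger_gap: 44.0
```

>>> send_rows:
  plan:
    - {"travel": [0,0,0.7],"delta_rot": [0,0,0],"fingers": 0.5}
    - {"travel": [0,0,0],"delta_rot": [0,0,0],"fingers": 0.5}

```text
clock: 25.15
eef_pos: [531.7, 22.2, 179.5]
eef_rot: [3.141, -0.0, 1.329]
wrist_force: [-0.7, -0.9, 4.9]
finger_gap: 43.6
```

Contact came at the expected height (about 180 mm) and the egg is resting in the seat. I'm easing off and opening slowly.

>>> send_rows:
  plan:
    - {"travel": [0,0,-0.3],"delta_rot": [0,0,0],"fingers": 0.1}
    - {"travel": [0,0,0],"delta_rot": [0,0,0],"fingers": 0.05}
    - {"travel": [0,0,0],"delta_rot": [0,0,0],"fingers": 0.0}
    - {"travel": [0,0,0],"delta_rot": [0,0,0],"fingers": -0.1}
    - {"travel": [0,0,0],"delta_rot": [0,0,0],"fingers": -0.3}
    - {"travel": [0,0,0],"delta_rot": [0,0,0],"fingers": -0.6}
    - {"travel": [0,0,0],"delta_rot": [0,0,0],"fingers": -0.6}
    - {"travel": [0,0,-10],"delta_rot": [0,0,0],"fingers": -0.6}
    - {"travel": [0,0,-30],"delta_rot": [0,0,0],"fingers": -0.6}
    - {"travel": [0,0,-40],"delta_rot": [0,0,0],"fingers": -0.6}
    - {"travel": [0,0,-20],"delta_rot": [0,0,0],"fingers": -0.6}
    - {"travel": [0,0,0],"delta_rot": [0,0,0],"fingers": -0.6}
    - {"travel": [0,0,0],"delta_rot": [0,0,0],"fingers": -0.6}

```text
clock: 26.78
eef_pos: [531.2, 22.2, 278.6]
eef_rot: [-3.14, 0.0, 1.329]
wrist_force: [0.1, 0.7, -1.0]
finger_gap: 74.8
```

Run:
```python
from fit import *
todelta((530.8,22.1,179))
c=shot('wrist','w8.png'); X=cloud(c); ctr=(530.8,22.1)
Q=near(X,ctr,24,150,205); print('egg top',np.percentile(Q[:,2],99.5).round(1),'expect 193')
for zl in (163,169,175,181):
    B=Q[(Q[:,2]>zl)&(Q[:,2]<zl+6)]; print(zl,len(B),circ(B) if len(B)>15 else '')
B=near(X,ctr,29,151,157); print('rim',len(B),np.median(B[:,2]).round(1),circ(cv2.convexHull(B[:,:2].astype(np.float32))[:,0]))
B=near(X,ctr,35,113,124); r=np.hypot(B[:,0]-ctr[0],B[:,1]-ctr[1]); B=B[r>29]; print('flange',len(B),np.median(B[:,2]).round(2),'expect 119')
```

```text
t 26.77 pos [531.2  22.2 278.6] rot [-1.7994e+02  1.0000e-02  7.6170e+01] F [ 0.1  0.7 -1. ] gap 74.8 -> tool delta [-0.2 -0.3 99.6]
egg top 193.4 expect 193
163 35 (array([530.8,  21.8,  22. ]), np.float64(0.11))
169 88 (array([530.8,  21.9,  21.7]), np.float64(0.27))
175 221 (array([530.9,  22.2,  20. ]), np.float64(0.69))
181 378 (array([530.9,  22.1,  17.1]), np.float64(1.32))
rim 449 154.9 (array([530.9,  22.1,  26.8]), np.float64(0.12))
flange 493 119.04 expect 119
```

View pics/w8.png

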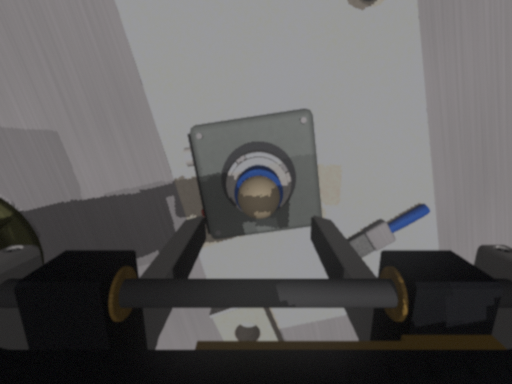

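The egg stands centred and upright in the nest (pixel (258,195)). Every height matches and the gripper is clear, so I'm handing in.

```bash
python3 -c "
from cell import manip
print(manip.sign_off())"
```

```text
the job is handed in; nothing more can be done
None
```

The blue nest is fully home in the spindle and the egg is standing upright in it. I handed the job in at about 27 s of the 61 s allowed; the hand-in reports no verdict.

- **Nest:** I gripped it by the cup, rested the lugs on the spindle face and swept about 80° with a steady push of about 9 N. The lugs then dropped into the notches, and I eased the nest down 4.85 mm with a push of about 8 N at most in the readings. The flange top then measured 119.0–119.1 mm (119 expected), level, before and after the egg went in.
- **Egg:** I held it by the band with 6 N and lowered it until it touched with about 5 N, then released it slowly. Its top measured 193.4 mm (193 expected), with its axis within 0.3 mm of the cup's.
- **Everything else:** The gripper ended about 100 mm above its release height, touching nothing. I did not measure the spare nest, glue bottle or brush again; the arm went close only to the spare nest and never touched anything there.

Nothing failed. Two minor points:
- The three estimates of the spindle centre differed by up to 2 mm. I averaged them, and a side load of up to 4.7 N appeared as the nest seated; a 0.5 mm shift cut it to about 2 N before I released.
- The wrist force read about 6.5 N upward each time the jaws closed, for a reason I did not find. It was gone after each lift.

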